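Pop the battery hatch of the freezer monitor that shows red

ROBOT

A 6-joint arm with a two-finger parallel gripper is mounted at the origin on a cart in front of the work surface, level with it; the furniture and walls round the work are solid. World frame = base frame: x ahead of the robot, y to its left, z up, the work surface at z = 0. Lengths are in m, angles in degrees, forces in N, time in s.
With the tool pointing down it reaches from about 0.375 to 0.9 m from the base axis. Payload 3.1 kg.
Tool frame: the origin (TCP) lies between the finger pads; the fingertips stand 11 mm ahead of it and the grasp point (between the pads) lies 8 mm behind it; x points along the fingers, y is the direction in which the jaws open and shut, and the axes are right-handed (so a half turn about x gives the same grasp; the last joint's range is limited). The gripper opens to 87 mm and grips with 3 to 60 N. Pads are 19 mm wide; open, the fingers measure 117 mm over their backs; the gripper's body (75 mm by 190 mm) begins 51 mm behind the grasp point.
Start: joints at [-73.826, 30.224, 82.088, -0, 67.689, -10.227], TCP at [0.278, -0.56, 0.207] pointing down, gripper open.
Joint ranges: [-176.69, 176.69], [-43.24, 126.21], [12.49, 139.97], [-82, 262], [0, 151.66], [-163.58, 163.58]. Speed limits (degrees/s): [159.86, 159.86, 180, 180, 180, 180].

INTERFACE

Orientations are given as a 3x3 rotation matrix whose columns are the frame's x, y, z axes.
In Python, from rig import bot gives the robot as it stands.
- The arm moves only by the shell command python3 -m inch 'ROWS' [OPENING]. ROWS is a JSON object of lists of equal length, an entry for each row: "dp": the shift along the tool's x, y, z in mm, a list of three; "yaw": the turn about the tool's x in degrees. In form: {"dp": [[tx, ty, tz], ...], "yaw": [yaw, ...]}. A call has 1 to 20 rows; each row shifts and turns the commanded pose from where the row before left it, along the tool's axes as they then stand; what a row does not reach is not made up. A row lasts 1/12 s, in which the tool goes at most 41.7 mm and 7.16 degrees, less where a joint would pass 70% of its speed; a pose out of reach is approached as far as the arm can. A call is refused whole if a number of a shift passes 41.7 or a number of a turn 7.16, either way. A call with a gripper value outside its range is refused whole. OPENING is the finger opening in mm, from 0 to 87, set as the call begins (- or left out, the last holds). The fingers move at their own pace and stop on an object; the grip force is fixed at half the most. Time passes only in rows, so rows that do not move let the fingers close. It gives the time, the measured TCP pose, the force and the opening at its end, in the units of the state.
- bot.read_state(): the state, without advancing time (a new reading comes with each control period).
- bot.capture(name): name is "side" or "top"; returns a dict with "color" (400x640x3 uint8, red, green, blue), "intrinsics" (3x3 intrinsics, pixels), "pose" (4x4, takes a point from camera to world coordinates). Camera axes: x right, y down, z forward; pixel columns grow to the right and rows downward; lengths in m; the calibration is good to about 2 mm. A picture is of the moment at which its call begins. There is no depth.
- bot.hand_in(): hands the job in, once; it reports no verdict.
The state is a dict: "time_s": time; "joint_positions": joint angles; "qvel": joint speeds; "tau": joint torques, N m; "position": TCP position; "tcp_rot": TCP orientation; "force": force on the tool from outside, world axes, zero at the start; "moment": the same for the moment, N m; "opening": opening from 0.0 (shut) to 1.0 (fully open).
Only numpy, scipy, OpenCV 4.12 (cv2) and the standard library are available. Lean on these libraries where they do the work, as an engineer would, in place of code of your own. Each camera call takes 0.05 s, during which the arm holds its last target.

TASK

Two freezer temperature monitors stand on the freezer lid, and the one with the red lamp needs new batteries. With closed fingertips give the round black pad at the front of its battery hatch one press, all the way down, and let go so that the push latch releases and the hatch pops up; take the hand away and wait a good second to see that it stays up, without pushing it shut again. Leave the hatch of the green-lamp monitor alone, and do not pick up or shift either monitor or any of the things around them.

Things in the scene. Friction and masses are not known exactly. Their poses are not given: they have to be found in the camera images.
- red_monitor: freezer monitor with the red lamp: loose flat white box 140 mm deep (x), 120 wide (y), deck 46 high, 1 kg. Origin: centre of underside; x to its rear (hinge side), -x front, y left. On the deck's left strip a red lamp dome 18 mm across and a small dark display, beside them a raised grey battery hatch 99 x 70 mm, its top 58 high. Both monitors are alike but for the lamp.
- green_monitor: freezer monitor with the green lamp: loose flat white box 140 mm deep (x), 120 wide (y), deck 46 high, 1 kg. Origin: centre of underside; x to its rear (hinge side), -x front, y left. On the deck's left strip a green lamp dome 18 mm across and a small dark display, beside them a raised grey battery hatch 99 x 70 mm, its top 58 high. Both monitors are alike but for the lamp.
- red_monitor_hatch (a joint): red-lamp monitor's hatch, rad: about 0.01 shut and latched; grows as its front edge swings up about the rear hinge; about 1.0 (0.85 to 1.15) popped open, spring-held. Push-push latch: pressed below -0.07 (6 mm at the pad, 3 to 4 N; stop at -0.09) and let go, it pops up within 1 s; pushed fully down again it latches. It cannot be pried. It stands 12 mm proud of the deck, so pressing fingers clear the case.
- green_monitor_hatch (a joint): green-lamp monitor's hatch, rad: about 0.01 shut and latched; grows as its front edge swings up about the rear hinge; about 1.0 (0.85 to 1.15) popped open, spring-held. Push-push latch: pressed below -0.07 (6 mm at the pad, 3 to 4 N; stop at -0.09) and let go, it pops up within 1 s; pushed fully down again it latches. It cannot be pried. It stands 12 mm proud of the deck, so pressing fingers clear the case.
- red_monitor_hatch_press (a point): middle of the round black press pad (24 mm across, three ribs) at the front of the red-lamp monitor's hatch, on the hatch's top surface 58 mm above the freezer top when shut; 80 mm in front of the hinge, 20 mm behind the hatch's free edge. It moves and turns with the hatch: x to the hinge, y to the monitor's left, z out of the face.
- green_monitor_hatch_press (a point): middle of the round black press pad (24 mm across, three ribs) at the front of the green-lamp monitor's hatch, on the hatch's top surface 58 mm above the freezer top when shut; 80 mm in front of the hinge, 20 mm behind the hatch's free edge. It moves and turns with the hatch: x to the hinge, y to the monitor's left, z out of the face.
- red_monitor_telltale (a joint): thin orange drag pointer (36 mm) beside the red-lamp monitor's hatch hinge, rad: 0 lying flat; the rising hatch pushes it up and it stays up (within a few hundredths) at the widest opening reached, even if the hatch is pushed shut again
- peeler: peeler with a dark blue handle lying flat, 170 mm long, 25 wide, 18 high; loose bystander, origin at the centre of its underside; not to be disturbed
- timer: round wind-up kitchen timer, red top on a white scale ring, 64 mm across, 42 high; loose bystander, origin at the centre of its underside; not to be disturbed
- cups: stack of white paper portion cups, 60 mm across, 61 high; loose bystander, origin at the centre of its underside; not to be disturbed
- tin: tall food tin with a paper label, 58 mm across, 72 high; loose bystander, origin at the centre of its underside; not to be disturbed
Mind the look-alikes: they are no part of the job. What is shaped like the red_monitor but yellow is not meant.

How it is judged (in metres and radians):
On the way, in this order (a step that is already met when the one before it is completed fails the run):
1. the red-lamp monitor's hatch is pressed down past its click by the fingers, on the press pad (fingertips within 30 mm of its middle, seen from above) (value of joint red_monitor_hatch below -0.05 rad and contact force between the fingers and red_monitor above 0.5 N and horizontal distance between the grasp point and red_monitor_hatch_press below 0.03 m), for 0.02 s.
2. the hatch has popped up and stands open for a second with the hand off the monitor (value of joint red_monitor_hatch above 0.6 rad and contact force between each of the arm, the fingers and red_monitor below 0.1 N), for 1 s.
At the end, for the whole second after the job is handed in: The red-lamp monitor's hatch stands open (over 0.6 rad) and at rest, the green-lamp monitor's hatch is shut (within -0.03 to 0.05 rad), and both monitors and the four loose bystanders are within 20 mm of where they stood (value of joint red_monitor_hatch above 0.6 rad and velocity of joint red_monitor_hatch below 0.1 rad/s and value of joint green_monitor_hatch between -0.03 and 0.05 rad and distance of each of red_monitor, green_monitor, peeler, timer, cups, tin from where it was at the start of the episode below 0.02 m); the robot touches nothing.
It fails at once if the red-lamp monitor's hatch is pushed shut again after it has popped up (its orange pointer is over 0.5 rad, the hatch under 0.25 rad) (value of joint red_monitor_telltale above 0.5 rad and value of joint red_monitor_hatch below 0.25 rad).
It fails at once if the green-lamp monitor's hatch is pressed or opened (value of joint green_monitor_hatch above 0.1 rad or value of joint green_monitor_hatch below -0.03 rad).
It fails at once if a monitor is lifted or tipped, or shoved more than 30 mm (height (world z) of any of red_monitor, green_monitor above 0.012 m or angle between any of red_monitor, green_monitor's own z axis and vertical above 0.15 rad or distance of any of red_monitor, green_monitor from where it was at the start of the episode above 0.03 m).
It fails at once if a bystander is lifted, or moved more than 30 mm (height (world z) of any of peeler, timer, cups, tin above 0.015 m or distance of any of peeler, timer, cups, tin from where it was at the start of the episode above 0.03 m).
It also fails if it takes over 32 s, if anything falls off the work surface, if the arm or the gripper's body presses on something with over 40 N, if the wrist force passes 120 N, or if a joint passes its speed limit or range.

## Working session

There is one attempt and no reset: what is moved stays moved. The work goes in short steps, Python scripts to look and compute and a shell command to move; the robot and the scene stay as the last step left them, time stands still between calls to the robot, and variables do not carry over. Pictures are saved under pics/ and viewed, and the job is handed in when it is done.

```bash
mkdir -p pics; python3 - <<'E'
from rig import bot
import cv2,numpy as np
for n in("top","side"):
    c=bot.capture(n); cv2.imwrite(f"pics/{n}0.png",c["color"][:,:,::-1]); print(n,c["intrinsics"],c["pose"].round(4) if hasattr(c["pose"],'round') else c["pose"])
s=bot.read_state();print(s)
E
```

```text
top [[419.89082495   0.         324.02234838]
 [  0.         419.89082495 203.47247584]
 [  0.           0.           1.        ]] [[ 0.0262 -0.993   0.115   0.443 ]
 [-0.9993 -0.0291 -0.0235  0.0418]
 [ 0.0267 -0.1143 -0.9931  1.1091]
 [ 0.      0.      0.      1.    ]]
side [[408.37616629   0.         322.54334007]
 [  0.         408.37616629 195.01791896]
 [  0.           0.           1.        ]] [[-0.9797 -0.0666  0.1891  0.3486]
 [-0.2002  0.3756 -0.9049  0.9335]
 [-0.0107 -0.9244 -0.3813  0.4545]
 [ 0.      0.      0.      1.    ]]
{'time_s': 0.1, 'joint_positions': array([-7.38258117e+01,  3.02743236e+01,  8.21502192e+01,  1.59569290e-03,
        6.76889243e+01, -1.02280615e+01]), 'qvel': array([ 0.01826705, -0.0214911 , -0.14782707, -0.07639152, -0.05647345,
       -0.02627273]), 'tau': array([ 2.85967126e-04, -4.40983057e+01, -1.77150679e+01,  6.35511219e-02,
        5.34050690e-02, -5.15417878e-05]), 'position': array([ 0.27774823, -0.55911597,  0.20635566]), 'tcp_rot': array([[-5.26904755e-04,  4.44660344e-01, -8.95699113e-01],
       [ 1.90916696e-03, -8.95697157e-01, -4.44660496e-01],
       [-9.99998039e-01, -1.94433288e-03, -3.76983744e-04]]), 'force': array([-0.33827835,  0.29978347, -0.00932543]), 'moment': array([ 0.02138597,  0.0344735 , -0.01409386]), 'opening': 0.9983111717053506}
```

View pics/top0.png

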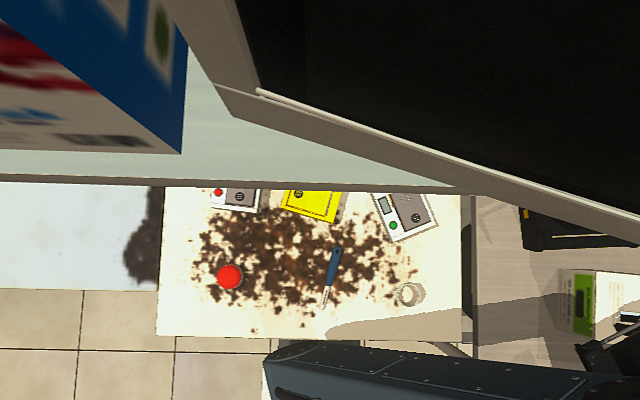

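View pics/side0.png

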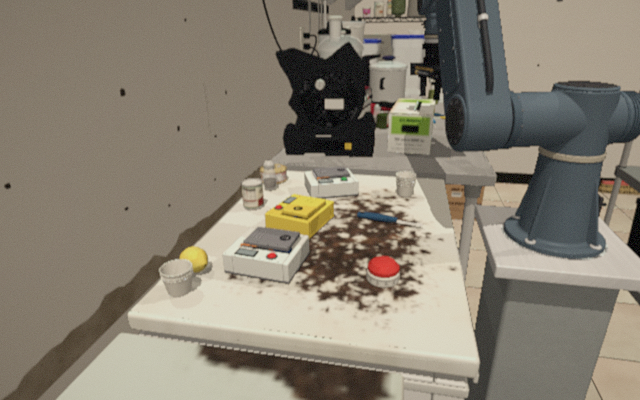

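```bash
python3 - <<'E'
import cv2
a=cv2.imread("pics/top0.png"); b=cv2.imread("pics/side0.png")
cv2.imwrite("pics/c1.png",cv2.resize(a[175:250,190:290],None,fx=8,fy=8,interpolation=cv2.INTER_CUBIC))
cv2.imwrite("pics/c2.png",cv2.resize(b[215:290,215:320],None,fx=7,fy=7,interpolation=cv2.INTER_CUBIC))
E
```

```text
(no output)
```

View pics/c1.png

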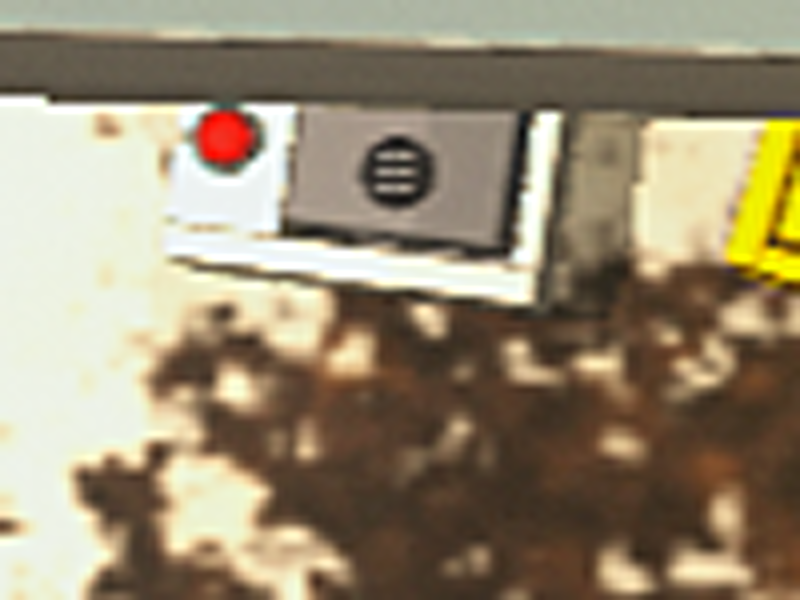

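View pics/c2.png

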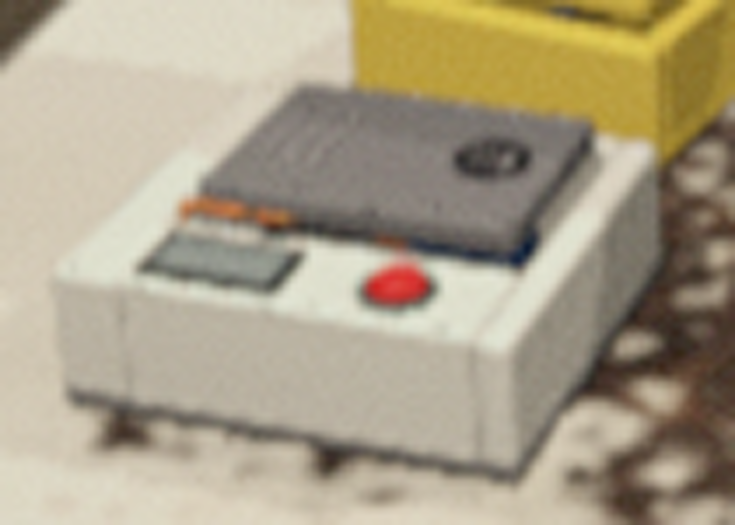

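```bash
cat > h.py <<'E'
from rig import bot
import numpy as np
C={n:bot.capture(n) for n in("top","side")}
def ray(n,u,v):
    c=C[n];P=np.array(c["pose"]);d=np.linalg.inv(c["intrinsics"])@[u,v,1];return P[:3,3],P[:3,:3]@d
def at(n,u,v,z):
    o,d=ray(n,u,v);return (o+d*(z-o[2])/d[2]).round(4)
def proj(n,p):
    c=C[n];P=np.array(c["pose"]);q=np.array(c["intrinsics"])@(P[:3,:3].T@(np.array(p)-P[:3,3]));return (q[:2]/q[2]).round(1)
E
python3 - <<'E'
from h import *
t=(239.2,196.0);s=(284.8,237.1)
print("pad",at("top",*t,.058),at("side",*s,.058))
o1,d1=ray("top",*t);o2,d2=ray("side",*s)
A=np.stack([d1,-d2],1);k=np.linalg.lstsq(A,o2-o1,rcond=None)[0];print(o1+k[0]*d1,o2+k[1]*d2)
print("lamp",at("top",218,191.5,.052),at("side",271.2,255.5,.052))
print("front corners",at("top",211,206.5,.046),at("top",257,212.5,.046), "side:",at("side",288.5,264,.046))
for z in(.45,.55,.65):print("shelf edge",[at("top",u,187,z) for u in (200,300,440)], "sidetop",)
for p in([.52,.3,.5],[.6,.3,.5],[.7,.3,.5],[.6,0,.5],[.7,-.2,.55]):print(p,proj("side",p))
E
```

```text
pad [0.5774 0.2305 0.058 ] [0.5761 0.2267 0.058 ]
[0.57712356 0.23012529 0.05998066] [0.57511967 0.22967008 0.05964269]
lamp [0.588  0.2854 0.052 ] [0.5841 0.2917 0.052 ]
front corners [0.55   0.3022 0.046 ] [0.5381 0.1857 0.046 ] side: [0.5462 0.3056 0.046 ]
shelf edge [array([0.5397, 0.2222, 0.45  ]), array([0.5445, 0.065 , 0.45  ]), array([ 0.5513, -0.1586,  0.45  ])] sidetop
shelf edge [array([0.525 , 0.1949, 0.55  ]), array([0.5291, 0.0615, 0.55  ]), array([ 0.5348, -0.1282,  0.55  ])] sidetop
shelf edge [array([0.5103, 0.1675, 0.65  ]), array([0.5137, 0.0579, 0.65  ]), array([ 0.5184, -0.0978,  0.65  ])] sidetop
[0.52, 0.3, 0.5] [293.7  -7.3]
[0.6, 0.3, 0.5] [241.4  -5.8]
[0.7, 0.3, 0.5] [179.6  -4.1]
[0.6, 0, 0.5] [294.6   3.9]
[0.7, -0.2, 0.55] [276.8 -12.9]
```

Candidates, as pixels in the top image:
- Red-lamp monitor pad at (239,196). Its lamp at (218,192) is red in the close crop, so this is the one I chose.
- Yellow look-alike pad at (299,194): not meant.
- Green-lamp monitor pad at (416,218): leave alone.

The pad triangulates to about (0.577, 0.229, 0.060), against an expected height of 0.058. The front width measures 117 mm, against 120 mm given. The overhead shelf edge is at about x 0.53 and above z 0.49, so I'll stay low.

```bash
python3 -m inch '{"dp":[[0,-28,-28],[0,-28,-28],[0,-28,-28],[0,-28,-28],[0,-28,-28],[0,-28,-28],[0,-28,-28],[0,-28,-28],[0,-28,-28],[0,-28,-28]],"yaw":[0,0,0,0,0,0,0,0,0,0]}' 0; python3 -c "
from rig import bot
print(bot.read_state())"
```

```text
time_s: 1.03
position: [0.4044, -0.1826, 0.2073]
tcp_rot: [[0.0, 0.444, -0.896], [-0.0, -0.896, -0.444], [-1.0, 0.0, -0.0]]
force: [0.8, -0.0, 0.1]
opening: 0.328
{'time_s': 1.0333, 'joint_positions': array([-3.87981838e+01,  1.62863011e+01,  1.07033546e+02,  8.47779421e-03,
        5.66688194e+01,  2.48312503e+01]), 'qvel': array([58.32182256, -4.92349814,  7.68909866,  0.06528442, -3.6973755 ,
       57.67525254]), 'tau': array([-4.52722371e+00, -3.00221658e+01, -1.38900304e+01, -2.81200645e-02,
        2.10403986e-01, -6.96823932e-01]), 'position': array([ 0.40438353, -0.18263577,  0.20733342]), 'tcp_rot': array([[ 2.31625234e-04,  4.44102125e-01, -8.95976143e-01],
       [-2.75934495e-05, -8.95976164e-01, -4.44102143e-01],
       [-9.99999973e-01,  1.27588335e-04, -1.95276379e-04]]), 'force': array([ 0.79436373, -0.03260765,  0.09536146]), 'moment': array([ 0.03608129, -0.0616543 ,  0.02891326]), 'opening': 0.3280595882241423}
```

```bash
python3 -m inch '{"dp":[[7,-32,-22],[7,-32,-22],[7,-32,-22],[7,-32,-22],[7,-32,-22],[7,-32,-22],[7,-32,-22],[7,-32,-22],[7,-32,-22],[7,-32,-22],[0,0,0],[0,0,0]],"yaw":[0,0,0,0,0,0,0,0,0,0,0,0]}' 0; python3 - <<'E'
from h import *
import cv2
for n in C: cv2.imwrite(f"pics/{n}1.png",C[n]["color"][:,:,::-1])
s=bot.read_state();print(s["position"],s["joint_positions"])
E
```

```text
time_s: 2.03
position: [0.4585, 0.2018, 0.1367]
tcp_rot: [[-0.001, 0.449, -0.894], [-0.0, -0.894, -0.449], [-1.0, -0.0, 0.001]]
force: [-0.3, 0.3, -0.5]
opening: 0.006
[0.45854928 0.19958695 0.13712881] [ 1.07107720e+01  2.67425560e+01  1.03825162e+02 -2.63825006e-02
  4.94825517e+01  7.42987027e+01]
```

View pics/top1.png

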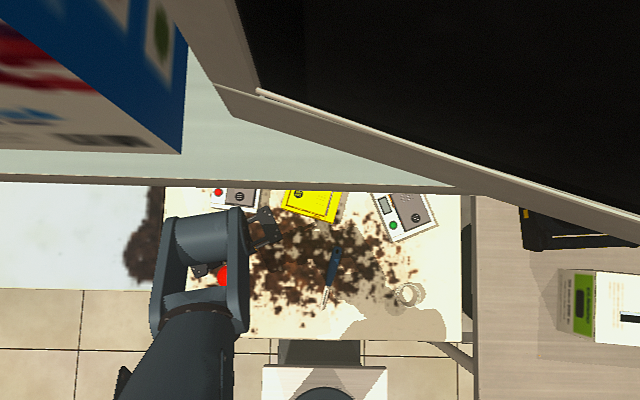

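View pics/side1.png

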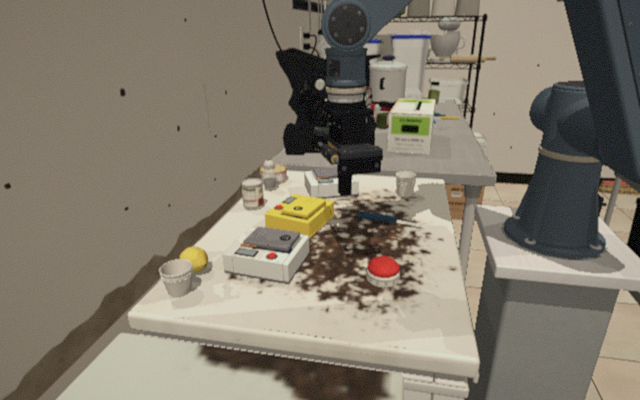

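```bash
python3 -m inch '{"dp":[[14,0,0],[14,0,0],[14,0,0],[0,0,0],[0,3,-14.5],[0,3,-14.5],[0,3,-14.5],[0,3,-14.5],[0,3,-14.5],[0,3,-14.5],[0,3,-14.5],[0,3,-14.5],[0,0,0],[0,0,0],[0,0,0]],"yaw":[0,0,0,0,0,0,0,0,0,0,0,0,0,0,0]}' 0; python3 - <<'E'
from h import *
import cv2
for n in C: cv2.imwrite(f"pics/{n}2.png",C[n]["color"][:,:,::-1])
cv2.imwrite("pics/c3.png",cv2.resize(C["side"]["color"][150:290,215:355,::-1],None,fx=4,fy=4,interpolation=cv2.INTER_CUBIC))
s=bot.read_state();print(s["position"],s["force"])
p=s["position"];print(proj("side",p-[0,0,.011]))
E
```

```text
time_s: 3.38
position: [0.5724, 0.229, 0.0955]
tcp_rot: [[-0.002, 0.444, -0.896], [-0.0, -0.896, -0.444], [-1.0, -0.0, 0.002]]
force: [-0.4, -0.2, -0.3]
opening: 0.001
[0.57223907 0.22932509 0.09539933] [-0.59544989  0.52008722 -0.19327973]
[285.7 226.2]
```

View pics/c3.png

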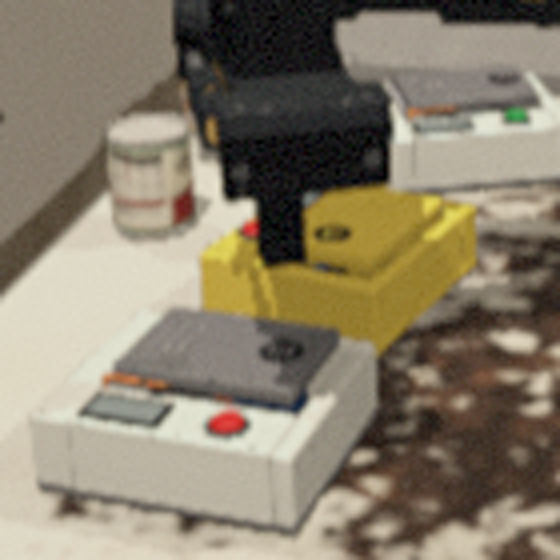

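View pics/side2.png

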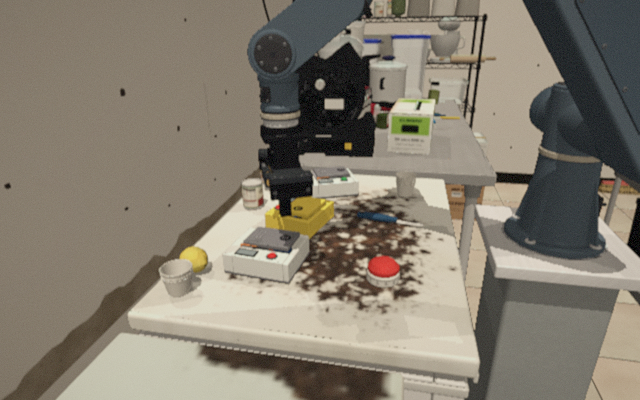

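```bash
python3 - <<'E'
from h import *
import cv2
cv2.imwrite("pics/c4.png",cv2.resize(C["top"]["color"][150:290,150:350,::-1],None,fx=4,fy=4,interpolation=cv2.INTER_CUBIC))
a=C["side"]["color"][180:260,250:350,::-1];cv2.imwrite("pics/c5.png",cv2.resize(a,None,fx=7,fy=7,interpolation=cv2.INTER_CUBIC))
p=bot.read_state()["position"];print(p)
for z in(.07,.084,.1,.15,.2,.3):print(z,proj("top",[p[0],p[1],z]),proj("side",[p[0],p[1],z]))
E
```

```text
[0.57260619 0.22972046 0.09536257]
0.07 [238.6 197.3] [285.8 232.7]
0.084 [237.6 196.5] [285.4 226.5]
0.1 [236.4 195.7] [285.1 219.3]
0.15 [232.5 192.8] [283.9 196.2]
0.2 [228.1 189.6] [282.7 171.9]
0.3 [217.8 182. ] [280.  119.5]
```

View pics/c4.png

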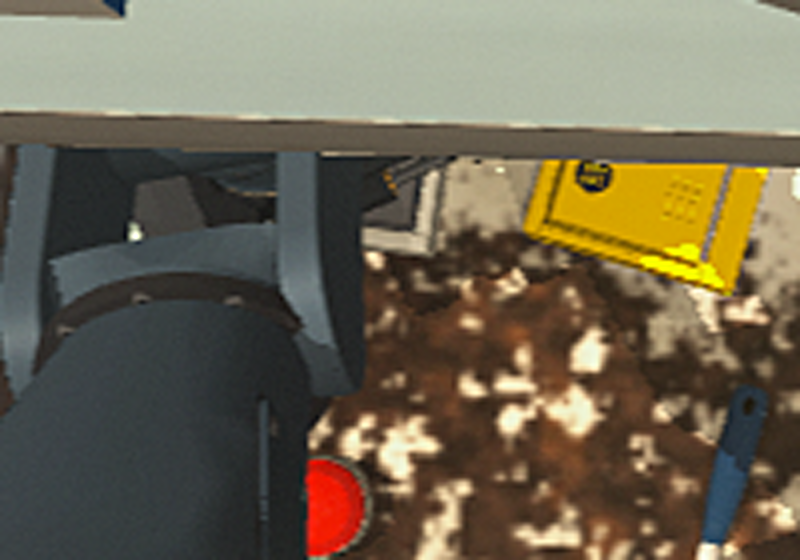

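View pics/c5.png

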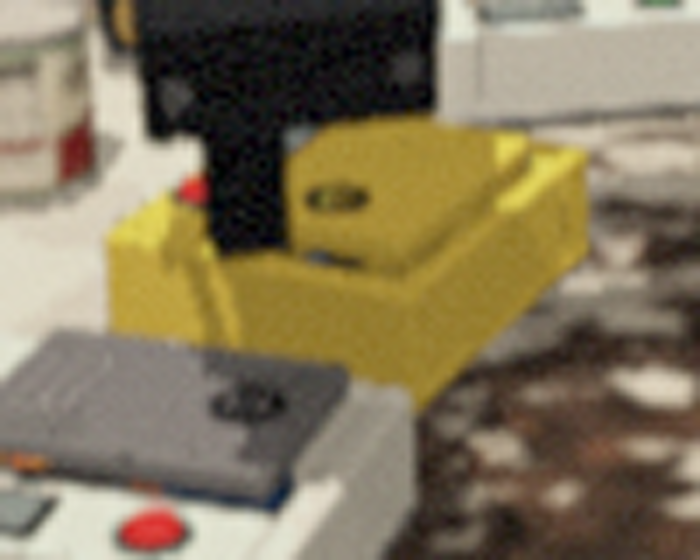

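```bash
python3 -m inch '{"dp":[[8,0,0],[8,0,0],[4,0,0],[0,0,0],[0,0,0]],"yaw":[0,0,0,0,0]}'; python3 - <<'E'
from h import *
import cv2
a=C["side"]["color"][180:260,250:350,::-1];cv2.imwrite("pics/c6.png",cv2.resize(a,None,fx=7,fy=7,interpolation=cv2.INTER_CUBIC))
s=bot.read_state();p=s["position"];print(p,s["force"],s["joint_positions"],proj("side",p-[0,0,.011]))
print("side1 tip pred",proj("side",[.4585,.1996,.126]))
print(at("side",285,215,.084))
E
```

```text
time_s: 4.0
position: [0.573, 0.23, 0.0744]
tcp_rot: [[-0.002, 0.445, -0.896], [-0.0, -0.896, -0.445], [-1.0, -0.0, 0.002]]
force: [0.1, 0.1, 0.3]
opening: 0.006
[0.57367872 0.23011808 0.07516794] [-0.02277638  0.2705361  -0.1713381 ] [ 1.15125901e+01  3.93187135e+01  8.91890403e+01 -1.90876259e-03
  5.14896804e+01  7.51055317e+01] [285.3 235.3]
side1 tip pred [344.1 205.4]
[0.5888 0.1777 0.084 ]
```

View pics/c6.png

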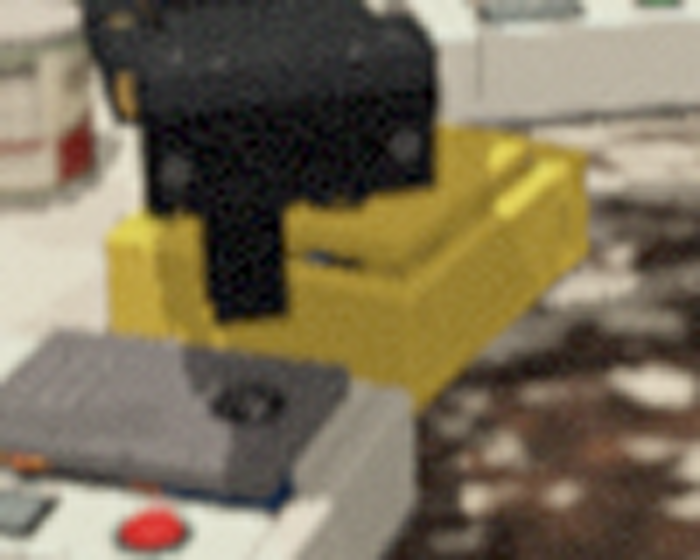

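The finger is at the right column, but it shows about 10 px (roughly 20 mm) higher than I projected. I'll feel my way down with force readings.

```bash
python3 -m inch '{"dp":[[5,0,0],[4,0,0],[0,0,0],[0,0,0]],"yaw":[0,0,0,0]}'; python3 - <<'E'
from h import *
import cv2
a=C["side"]["color"][180:260,250:350,::-1];cv2.imwrite("pics/c7.png",cv2.resize(a,None,fx=7,fy=7,interpolation=cv2.INTER_CUBIC))
s=bot.read_state();print(s["position"],s["force"])
E
```

```text
time_s: 4.43
position: [0.5732, 0.23, 0.0658]
tcp_rot: [[-0.001, 0.445, -0.896], [-0.0, -0.896, -0.445], [-1.0, -0.0, 0.001]]
force: [0.2, -0.3, 0.3]
opening: 0.005
[0.57356701 0.23005201 0.06622238] [-0.07341804 -0.10577416 -0.050939  ]
```

View pics/c7.png

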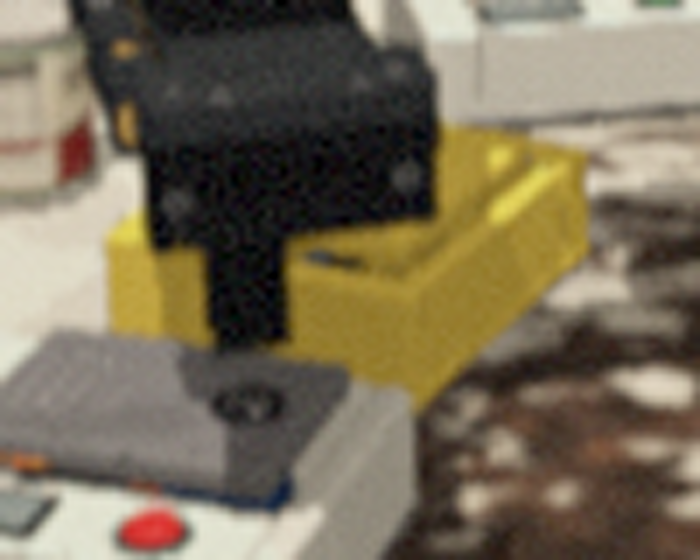

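```bash
python3 -m inch '{"dp":[[4,0,0],[4,0,0],[0,0,0],[0,0,0]],"yaw":[0,0,0,0]}'; python3 - <<'E'
from h import *
import cv2
a=C["side"]["color"][180:260,250:350,::-1];cv2.imwrite("pics/c8.png",cv2.resize(a,None,fx=7,fy=7,interpolation=cv2.INTER_CUBIC))
s=bot.read_state();print(s["position"],s["force"])
E
```

```text
time_s: 4.87
position: [0.5732, 0.23, 0.0578]
tcp_rot: [[-0.001, 0.445, -0.896], [-0.0, -0.896, -0.445], [-1.0, -0.0, 0.001]]
force: [0.4, -0.5, -0.1]
opening: 0.006
[0.57355502 0.23004753 0.05816677] [ 0.4616014  -0.34900859  0.47869024]
```

View pics/c8.png

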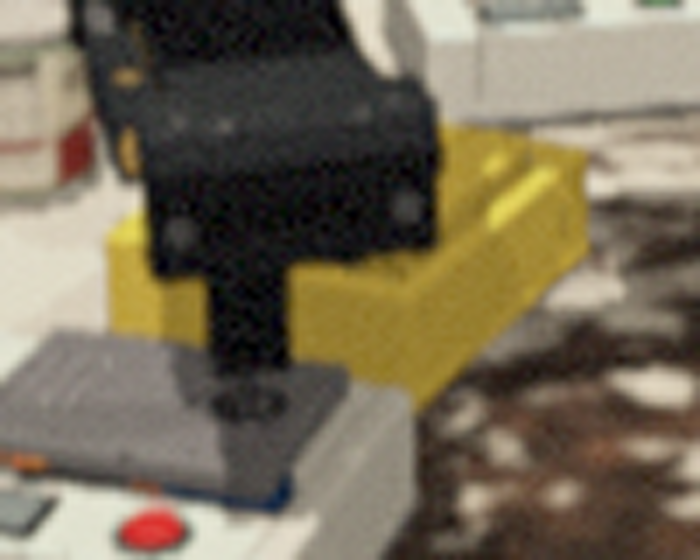

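```bash
python3 -m inch '{"dp":[[3,0,0],[3,0,0],[0,0,0],[0,0,0]],"yaw":[0,0,0,0]}'; python3 - <<'E'
from h import *
import cv2
a=C["side"]["color"][180:260,250:350,::-1];cv2.imwrite("pics/c9.png",cv2.resize(a,None,fx=7,fy=7,interpolation=cv2.INTER_CUBIC))
s=bot.read_state();print(s["position"],s["force"])
E
```

```text
time_s: 5.3
position: [0.5733, 0.23, 0.0519]
tcp_rot: [[-0.001, 0.445, -0.896], [-0.0, -0.896, -0.445], [-1.0, -0.0, 0.001]]
force: [0.3, -0.0, 0.0]
opening: 0.005
[0.57355657 0.2300619  0.05221331] [0.12250237 0.35516863 0.0063223 ]
```

View pics/c9.png

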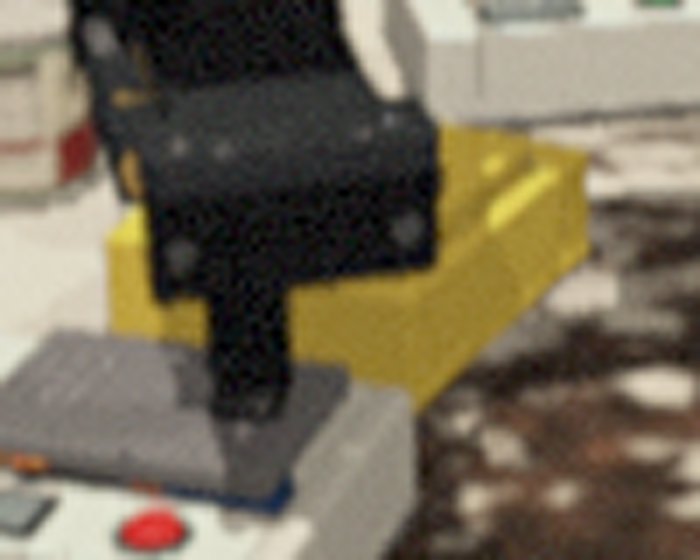

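```bash
python3 -m inch '{"dp":[[3,0,0],[0,0,0],[0,0,0]],"yaw":[0,0,0]}'; python3 - <<'E'
from h import *
import cv2
a=C["side"]["color"][180:260,250:350,::-1];cv2.imwrite("pics/c10.png",cv2.resize(a,None,fx=7,fy=7,interpolation=cv2.INTER_CUBIC))
s=bot.read_state();print(s["position"],s["force"])
E
```

```text
time_s: 5.65
position: [0.5734, 0.23, 0.049]
tcp_rot: [[-0.0, 0.445, -0.896], [-0.0, -0.896, -0.445], [-1.0, -0.0, 0.0]]
force: [-0.1, 0.4, -0.3]
opening: 0.003
[0.57353039 0.23004187 0.0492227 ] [-0.41860919 -0.20592336  0.08892445]
```

View pics/c10.png

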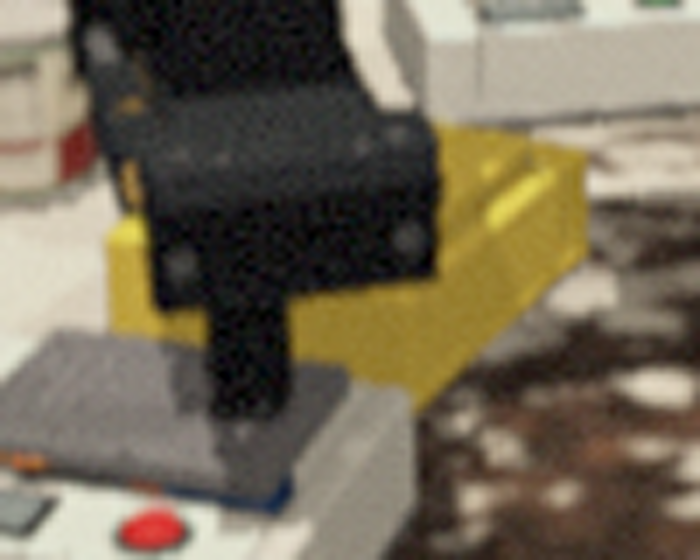

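```bash
python3 -m inch '{"dp":[[3,0,0],[0,0,0],[0,0,0]],"yaw":[0,0,0]}'; python3 -m inch '{"dp":[[2,0,0],[0,0,0]],"yaw":[0,0]}'; python3 - <<'E'
from h import *
import cv2
a=C["side"]["color"][180:260,250:350,::-1];cv2.imwrite("pics/c11.png",cv2.resize(a,None,fx=7,fy=7,interpolation=cv2.INTER_CUBIC))
s=bot.read_state();print(s["position"],s["force"])
E
```

```text
time_s: 6.0
position: [0.5733, 0.2301, 0.046]
tcp_rot: [[-0.001, 0.445, -0.896], [-0.0, -0.896, -0.445], [-1.0, -0.0, 0.0]]
force: [0.7, -0.0, -0.4]
opening: 0.002
time_s: 6.17
position: [0.5734, 0.23, 0.0439]
tcp_rot: [[-0.0, 0.445, -0.896], [-0.0, -0.896, -0.445], [-1.0, -0.0, 0.0]]
force: [0.7, 0.3, 0.3]
opening: 0.004
[0.57347525 0.23001318 0.04411662] [-0.00605422  0.6970928  -0.19619173]
```

View pics/c11.png

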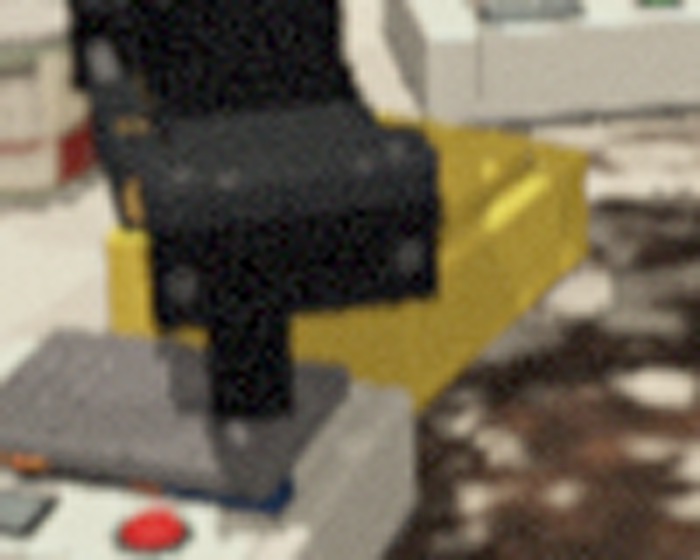

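```bash
python3 -m inch '{"dp":[[2,0,0],[0,0,0]],"yaw":[0,0]}'; python3 -m inch '{"dp":[[2,0,0],[0,0,0]],"yaw":[0,0]}'; python3 - <<'E'
from h import *
import cv2
a=C["side"]["color"][180:260,250:350,::-1];cv2.imwrite("pics/c12.png",cv2.resize(a,None,fx=7,fy=7,interpolation=cv2.INTER_CUBIC))
s=bot.read_state();print(s["position"],s["force"],s["moment"],s["tau"])
E
```

```text
time_s: 6.43
position: [0.5737, 0.2301, 0.0424]
tcp_rot: [[0.0, 0.445, -0.896], [0.0, -0.896, -0.445], [-1.0, -0.0, -0.0]]
force: [-0.2, -0.6, 2.6]
opening: 0.006
time_s: 6.6
position: [0.5735, 0.2301, 0.0403]
tcp_rot: [[-0.0, 0.445, -0.896], [0.0, -0.896, -0.445], [-1.0, -0.0, -0.0]]
force: [-1.4, 0.0, 3.7]
opening: 0.005
[0.57348474 0.2301328  0.04041285] [-0.93975223  0.43123249  4.19468456] [ 0.07748465  0.17164006 -0.00958506] [-4.21079742e-01 -4.52509582e+01 -1.18042517e+01 -6.79828995e-02
 -3.31215961e-01  2.75874256e-03]
```

View pics/c12.png

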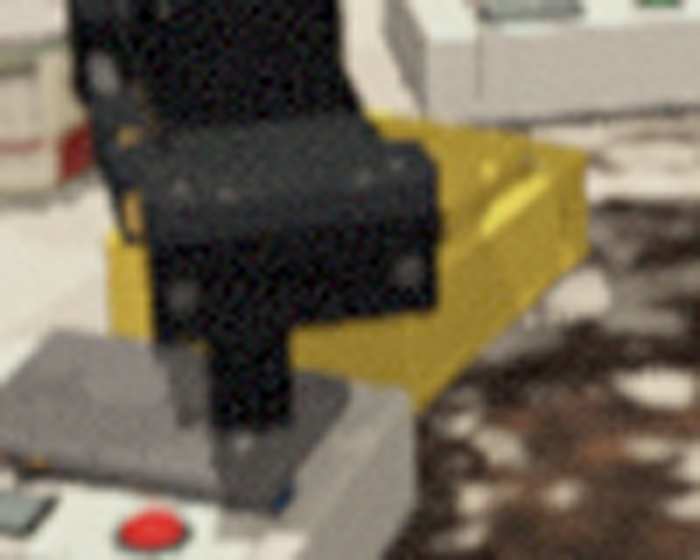

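```bash
python3 -m inch '{"dp":[[2,0,0],[2,0,0],[0,0,0]],"yaw":[0,0,0]}'; python3 -c "
from rig import bot
s=bot.read_state();print(s['position'],s['force'])"
```

```text
time_s: 6.95
position: [0.5732, 0.2301, 0.0362]
tcp_rot: [[-0.001, 0.445, -0.896], [0.0, -0.896, -0.445], [-1.0, -0.0, 0.001]]
force: [-2.2, 0.3, 5.4]
opening: 0.005
[0.57324875 0.23010123 0.03615866] [-2.21303912  0.32027779  5.40704615]
```

```bash
python3 -m inch '{"dp":[[2,0,0],[0,0,0],[0,0,0]],"yaw":[0,0,0]}'; python3 - <<'E'
from h import *
import cv2
a=C["side"]["color"][180:260,250:350,::-1];cv2.imwrite("pics/c13.png",cv2.resize(a,None,fx=7,fy=7,interpolation=cv2.INTER_CUBIC))
s=bot.read_state();print(s["position"],s["force"])
E
```

```text
time_s: 7.2
position: [0.5733, 0.2301, 0.0356]
tcp_rot: [[-0.0, 0.445, -0.896], [-0.0, -0.896, -0.445], [-1.0, -0.0, 0.0]]
force: [-4.8, -0.3, 12.6]
opening: 0.006
[0.57329049 0.23007175 0.03558838] [-3.68400259 -0.55335355 12.62158971]
```

View pics/c13.png

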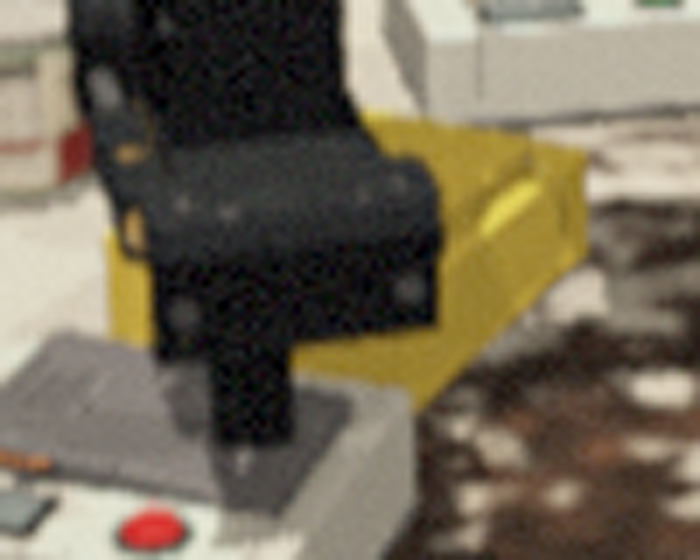

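```bash
python3 -m inch '{"dp":[[-25,0,0],[-25,0,0],[-10,-6,26],[-10,-6,26],[-10,-6,26],[-5,-6,26],[0,-6,26],[0,0,0],[0,0,0],[0,0,0],[0,0,0],[0,0,0],[0,0,0],[0,0,0],[0,0,0]],"yaw":[0,0,0,0,0,0,0,0,0,0,0,0,0,0,0]}'; python3 - <<'E'
from h import *
import cv2
for n in C: cv2.imwrite(f"pics/{n}3.png",C[n]["color"][:,:,::-1])
s=bot.read_state();print(s["position"],s["force"])
E
```

```text
time_s: 8.55
position: [0.4441, 0.1992, 0.1191]
tcp_rot: [[0.0, 0.445, -0.896], [0.0, -0.896, -0.445], [-1.0, 0.0, -0.0]]
force: [0.2, -1.1, -0.3]
opening: 0.006
[0.44391725 0.1991398  0.11915501] [-0.62056243  0.49091981 -1.01466846]
```

View pics/side3.png

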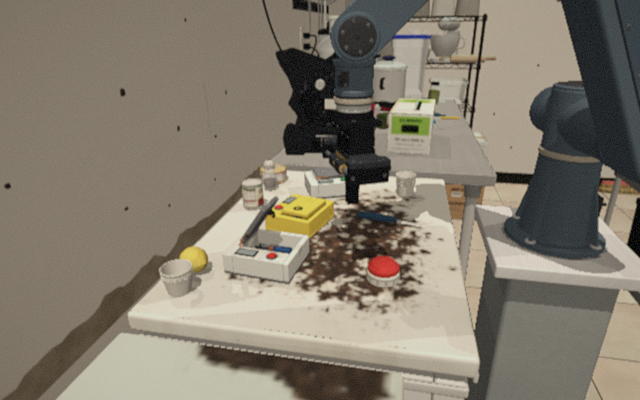

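The side view shows the red-lamp hatch standing up, with its edge around (272,200). The hand is clear at about (352,185) and the other objects haven't moved. I'll wait over a second and check again.

```bash
python3 -m inch '{"dp":[[0,0,0],[0,0,0],[0,0,0],[0,0,0],[0,0,0],[0,0,0],[0,0,0],[0,0,0],[0,0,0],[0,0,0],[0,0,0],[0,0,0],[0,0,0],[0,0,0],[0,0,0],[0,0,0],[0,0,0],[0,0,0]],"yaw":[0,0,0,0,0,0,0,0,0,0,0,0,0,0,0,0,0,0]}'; python3 - <<'E'
from h import *
import cv2
a=cv2.imread("pics/side0.png");b=C["side"]["color"][:,:,::-1]
f=lambda i:cv2.resize(i[150:300,150:420],None,fx=2.9,fy=2,interpolation=cv2.INTER_CUBIC)[:, :780]
cv2.imwrite("pics/cmp.png",np.vstack([f(a),f(b)])[:600])
print(np.abs(cv2.imread("pics/side3.png").astype(int)-b).mean())
E
```

```text
time_s: 10.15
position: [0.4438, 0.1991, 0.1193]
tcp_rot: [[0.0, 0.445, -0.896], [0.0, -0.896, -0.445], [-1.0, -0.0, -0.0]]
force: [-0.3, -0.1, 0.9]
opening: 0.005
2.7252265625
```

View pics/cmp.png

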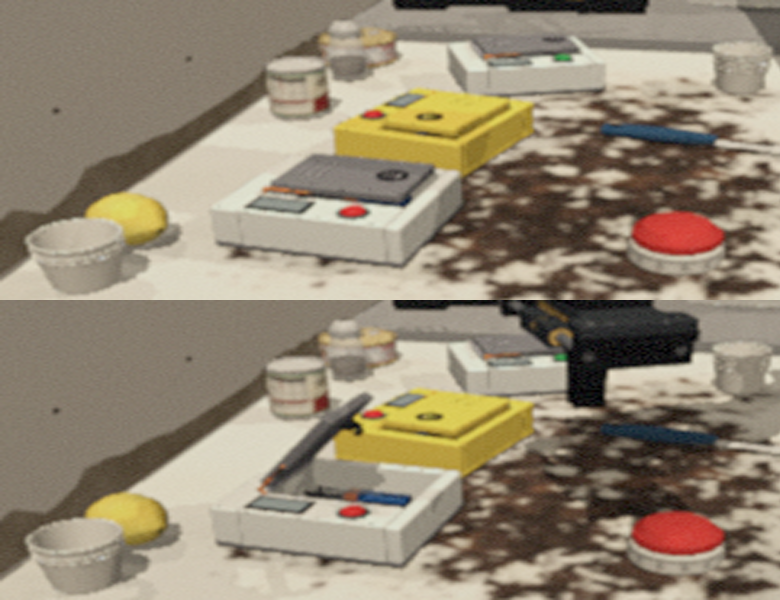

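The before and after crops show the red-lamp hatch open and steady. The monitors, tin, timer, peeler and cups are where they were, and the hand is clear.

```bash
python3 -c "
from rig import bot
print(bot.hand_in())"
```

```text
the job is handed in; nothing more can be done
None
```

I pressed the red-lamp monitor's pad once with closed fingertips, and its battery hatch popped up and stayed up. I then handed the job in; it gave no verdict.

- **Press:** I went down until the hatch hit its stop. The force was about 4–5 N on the way and 12.6 N at the stop. Then I lifted off and drew the hand back.
- **Last check:** The hatch was still standing open in pictures taken about 1.3 s and 2.9 s after release, with the hand well clear. The red-lamp monitor, timer, peeler, tin and cups showed no visible shift. The green-lamp hatch looked shut, though the gripper hid part of it in the last picture.
- **Disagreement:** The fingertips touched the pad about 15 mm lower than the reported tool height and the 11 mm fingertip figure predicted. The side camera showed a similar offset of about 20 mm. I felt for contact by force, so the press did not depend on that figure. I did not find the cause.

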